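# Fetch the seal stamp from behind the bottles in the desk organiser

### The arm

A 7-joint arm with a two-finger parallel gripper is mounted at the origin on the work surface. World frame = base frame: x ahead of the robot, y to its left, z up, the work surface at z = 0. Lengths are in mm, angles in rad, forces in N, time in s.
With the tool pointing down it reaches from about 400 to 850 mm from the base axis. Payload 4.5 kg.
Tool frame: the origin (TCP) lies at the very end of the fingers, on their centre line; the grasp point (between the pads) lies 19 mm behind it; z points along the fingers, y is the direction in which the jaws open and shut (so a half turn about z gives the same grasp; the last joint's range is limited). The gripper opens to 85 mm and grips with 20 to 120 N. Pads are 22 mm wide; open, the fingers measure 114 mm over their backs; the gripper's body (76 mm by 85 mm) begins 54 mm behind the grasp point. The pads swing forward as they close: fully open they stand 13 mm farther back than shut.
Start: joints at [1.273, 0.689, -0.195, 1.565, 0.157, 0.902, -0.215], TCP at [203.621, -590.925, 231.317] pointing down, gripper open.
Joint ranges: [-3.01, 3.01], [-0.46, 2.08], [-1.47, 1.51], [0.13, 2.56], [-1, 4.14], [0.04, 2.09], [-2.66, 2.66]. Speed limits (rad/s): [2.57, 2.57, 3.14, 3.14, 3.14, 3.14, 3.14].

### API

Orientations are given as a unit quaternion [w, x, y, z].
In Python, from plant import * gives the robot as it stands.
- The arm moves only by the tool servo_tool, never from a script. Its argument "series" is a list of rows, each a list of 7 numbers: the finger opening in m, from 0 to 0.0854, then the shift along the tool's x, y, z in m, then the turn, a rotation vector about the tool's x, y, z in degrees. A call has 1 to 5 rows; each row is the pose to reach, as a shift and turn from the pose commanded when the call began, along the tool's axes at that moment; what a row does not reach only later rows make up. A row lasts 1/10 s, in which the tool goes at most 50 mm and 8.59 degrees, less where a joint would pass 70% of its speed; a pose out of reach is approached as far as the arm can. A call with a gripper value outside its range is refused whole. The fingers move at their own pace and stop on an object; the grip force is fixed at half the most. Time passes only in rows, so rows that repeat a pose let the fingers close. It gives the time, the measured TCP pose, the force and the opening at its end, in the units of the state.
- state(): the state, without advancing time (a new reading comes with each control period).
- snapshot(name): name is "scene" or "top" or "wrist"; returns a dict with "pixels" (420x560x3 uint8, blue, green, red), "fx", "fy", "cx", "cy" (pixels), "D" ([k1, k2, p1, p2, k3] as OpenCV has them; the pictures are not rectified), "R" (3x3) and "t" (3): a world point X has camera coordinates R X + t; the wrist camera has in their place "T_tool_cam" (4x4, takes a point from camera to tool coordinates, whose origin is the TCP and whose axes are the flange's). Camera axes: x right, y down, z forward; pixel columns grow to the right and rows downward; lengths in mm; the calibration is good to about 2 mm. A picture is of the moment at which its call begins: read the wrist's pose just before it. There is no depth.
- hand_in(): hands the job in, once; it reports no verdict.
Trained networks look in the newest picture that a camera, given by its name, has taken for a name from the list of things; names that differ only in an ending like _2 or _b are one class to them, and where a whole thing is asked for, a point or a joint stands for the part that bears it (a point fixed in the world has none). Each returns a list of dicts, best first, with "p" (0 to 1); they miss things now and then, are a little off and sometimes report something else, mostly with a low value. They report only what shows in the picture. A call takes as long as a camera call. They do not tell look-alikes from the thing itself.
- masks_of(camera, query): "mask" (420x560 bool, what is visible of it) and "position" ([column, row] in pixels, amid what is visible of it).
The state is a dict: "t": time; "joints": joint angles; "joint_vel": joint speeds; "joint_torque": joint torques, N m; "tcp_pos": TCP position; "orientation": TCP orientation; "wrist_force": force on the tool from outside, world axes, zero at the start; "moment": the same for the moment, N m; "grip_width": finger opening in mm.
Only numpy, scipy, OpenCV 4.12 (cv2) and the standard library are available. Lean on these libraries where they do the work, as an engineer would, in place of code of your own. Each camera call takes 0.05 s, during which the arm holds its last target. There are 200 camera calls.

### The job

Get the red-handled seal stamp out of the rear middle compartment of the desk organiser and stand it upright in the middle of the red ink pad. The spray can, the gel bottle and the glue bottle crowd it in, so first stand all three upright on the mouse mat, and once the stamp is on the ink pad put each of them back upright in the very compartment it came from. Do not drop or knock over anything, and leave the note block, the clip box and the stapler where they are.

Things in the scene. Friction and masses are not known exactly. Their poses are not given: they have to be found in the camera images.
- organiser: Grey fixed open tray, 168 (its x) by 252 mm (y), walls 34 mm high, floor 4 mm thick. Origin: centre of its underside; z up, +x to its rear (away from the robot). Six compartments, 78 mm square inside, centred at x = -41 (front), +41 (rear), y = -82, 0, +82 mm. Stamp: rear middle. Can and bottles: front middle and both rear corners, in any arrangement. Note block, clip box: front corners.
- spray_can_center (a point): Green spray can with a white cap and white label band, 145 mm tall, upright, loose, about 0.2 kg: body 50 mm in diameter up to 95 mm, then the cap, 44 mm in diameter. The point is on its axis half-way up, 72.5 mm above its underside; z points to the cap. Best gripped from above by the cap, 115 to 125 mm above its underside.
- gel_bottle_center (a point): Blue hand-gel bottle with a wide black cap, 140 mm tall, upright, loose, about 0.25 kg: body 52 mm in diameter up to 95 mm, then the cap, 48 mm in diameter. The point is on its axis half-way up, 70 mm above its underside; z points to the cap. Best gripped from above by the cap, 115 to 125 mm above its underside.
- glue_bottle_center (a point): White glue bottle with a narrow orange cap and yellow label band, 133 mm tall, upright, loose, about 0.15 kg: body 46 mm in diameter up to 76 mm, a sloping shoulder, from 88 mm up the cap, 28 mm in diameter. The point is on its axis half-way up, 66.5 mm above its underside; z points to the cap. Best gripped from above by the cap, 110 to 122 mm above its underside.
- stamp_center (a point): Round seal stamp, 80 mm tall, upright, loose, 0.09 kg: brass foot 40 mm in diameter, narrow red neck, red knob 28 mm in diameter from 47 to 80 mm (top edge rounded). The point is on its axis half-way up, 40 mm above its underside; z points to the knob. Grip the knob from above, about 62 mm above the underside; the tall containers around it leave a gripper no room until cleared away.
- mouse_mat: Black mouse mat, 260 mm (its x) by 180 mm (its y), 4 mm thick, fixed, to the left or to the right of the organiser: the side area. Origin: centre of its underside; z up. It has room for the three containers in a row along its x, 80 mm apart.
- ink_pad: Round ink pad in a dark tin, fixed, on the other side of the organiser from the mouse mat. The tin is 84 mm in diameter; its red pad, 72 mm in diameter, has its top 18 mm above the desk. Origin: centre of the tin's underside; z up. The tin's empty lid, 88 mm in diameter, 10 mm high, lies flat beside it, centre 98 mm from the tin's along +x of this frame.
- note_block: Bystander: yellow block of sticky notes, 70 by 70 by 26 mm, loose, in a front corner compartment of the organiser. Origin: centre of its underside.
- clip_box: Bystander: black open box of binder clips, 64 by 64 by 26 mm, loose, in the other front corner compartment. Origin: centre of its underside.
- stapler: Bystander: blue and black stapler, 130 mm (its y) by 36 mm by 47 mm high, loose on the desk beyond the organiser. Origin: centre of its underside.
There are look-alikes about, which are no part of the job. Leave any pink or turquoise look-alike of the part that bears gel_bottle_center alone.

How it is judged (in metres and radians):
On the way, in this order (a step that is already met when the one before it is completed fails the run):
1. the spray can, gel bottle and glue bottle all stand upright on the mouse mat, let go (x of spray_can_center in the frame of mouse_mat between -0.122 and 0.122 m and y of spray_can_center in the frame of mouse_mat between -0.082 and 0.082 m and z of spray_can_center in the frame of mouse_mat below 0.0825 m and angle between each of spray_can_center, gel_bottle_center, glue_bottle_center's own z axis and vertical below 0.12 rad and x of gel_bottle_center in the frame of mouse_mat between -0.122 and 0.122 m and y of gel_bottle_center in the frame of mouse_mat between -0.082 and 0.082 m and z of gel_bottle_center in the frame of mouse_mat below 0.08 m and x of glue_bottle_center in the frame of mouse_mat between -0.122 and 0.122 m and y of glue_bottle_center in the frame of mouse_mat between -0.082 and 0.082 m and z of glue_bottle_center in the frame of mouse_mat below 0.0765 m and contact force between the fingers and spray_can below 0.1 N and contact force between the fingers and gel_bottle below 0.1 N and contact force between the fingers and glue_bottle below 0.1 N), for 0.2 s.
2. the stamp stands upright in the middle of the ink pad, let go, while the three containers are still on the mat (horizontal distance between stamp_center and ink_pad below 0.015 m and z of stamp_center in the frame of ink_pad below 0.064 m and angle between each of stamp_center, spray_can_center, gel_bottle_center, glue_bottle_center's own z axis and vertical below 0.12 rad and contact force between the fingers and stamp below 0.1 N and x of spray_can_center in the frame of mouse_mat between -0.122 and 0.122 m and y of spray_can_center in the frame of mouse_mat between -0.082 and 0.082 m and z of spray_can_center in the frame of mouse_mat below 0.0825 m and x of gel_bottle_center in the frame of mouse_mat between -0.122 and 0.122 m and y of gel_bottle_center in the frame of mouse_mat between -0.082 and 0.082 m and z of gel_bottle_center in the frame of mouse_mat below 0.08 m and x of glue_bottle_center in the frame of mouse_mat between -0.122 and 0.122 m and y of glue_bottle_center in the frame of mouse_mat between -0.082 and 0.082 m and z of glue_bottle_center in the frame of mouse_mat below 0.0765 m), for 0.2 s.
At the end, for the whole second after the job is handed in: The stamp stands upright on the ink pad within 15 mm of its centre; the can and both bottles stand upright within 30 mm of where they began (each in its own compartment); the bystanders are within 20 mm of where they were; all is released and at rest (horizontal distance between stamp_center and ink_pad below 0.015 m and z of stamp_center in the frame of ink_pad below 0.064 m and angle between each of stamp_center, spray_can_center, gel_bottle_center, glue_bottle_center's own z axis and vertical below 0.12 rad and linear speed of each of stamp, spray_can, gel_bottle, glue_bottle below 0.02 m/s and distance of each of spray_can_center, gel_bottle_center, glue_bottle_center from where it was at the start of the episode below 0.03 m and distance of each of note_block, clip_box, stapler from where it was at the start of the episode below 0.02 m); the robot touches nothing.
It fails at once if the note block, clip box or stapler is moved by more than 20 mm (distance of any of note_block, clip_box, stapler from where it was at the start of the episode above 0.02 m).
It fails at once if a container or the stamp is knocked over or tipped by more than 40 degrees (angle between any of spray_can_center, gel_bottle_center, glue_bottle_center, stamp_center's own z axis and vertical above 0.7 rad).
It fails at once if a container or the stamp is dropped or flung (moves faster than 0.6 m/s while not held) ((contact force between the fingers and spray_can below 0.05 N and linear speed of spray_can above 0.6 m/s) or (contact force between the fingers and gel_bottle below 0.05 N and linear speed of gel_bottle above 0.6 m/s) or (contact force between the fingers and glue_bottle below 0.05 N and linear speed of glue_bottle above 0.6 m/s) or (contact force between the fingers and stamp below 0.05 N and linear speed of stamp above 0.6 m/s)).
It also fails if it takes over 136 s, if anything falls off the work surface, if the arm or the gripper's body presses on something with over 40 N, if the wrist force passes 120 N, or if a joint passes its speed limit or range.

## Working session

There is one attempt and no reset: what is moved stays moved. The work goes in short steps, Python scripts to look and compute and a tool call to move; the robot and the scene stay as the last step left them, time stands still between calls to the robot, and variables do not carry over. Pictures are saved under pics/ and viewed, about 12 in all and at most 16, crops included, and the job is handed in when it is done.

Besides the shell and the picture viewer there is one more tool, called after ">>>" by a JSON object that holds its "name" and its "arguments". servo_tool: Moves the arm, as the interface text tells. Its arguments: {"type":"object","properties":{"series":{"type":"array"}},"required":["series"]}

```bash
mkdir -p pics; ls
python3 - <<'E'
from plant import *
import cv2
s=state();print(s['t'],s['tcp_pos'],s['orientation'],s['wrist_force'])
for n in ("scene","top"):
    d=snapshot(n);cv2.imwrite(f"pics/{n}0.png",d["pixels"])
    print(n,d['fx'],d['fy'],d['cx'],d['cy'],d['D'],d['R'],d['t'])
    for q in ["organiser","spray_can_center","gel_bottle_center","glue_bottle_center","stamp_center","mouse_mat","ink_pad","note_block","clip_box","stapler"]:
        print(q,[(round(m['p'],2),[int(v) for v in m['position']],int(m['mask'].sum())) for m in masks_of(n,q)])
E
```

```text
pics
0.0 [ 203.30532104 -590.30060248  230.46736029] [-9.26217266e-04  9.86264794e-01  1.65169152e-01 -2.21099606e-04] [0.71770073 0.66126164 0.16624274]
scene 457.72610520671503 457.72610520671503 281.7340188733506 208.52018511574502 [-0.1498266  0.         0.         0.         0.       ] [[-0.21027965  0.97741338  0.02110819]
 [ 0.68352801  0.16242168 -0.71162395]
 [-0.6989792  -0.135212   -0.7022434 ]] [ 104.04984286 -341.10668686 1536.91660174]
organiser [(0.7, [292, 214], 1032), (0.48, [414, 241], 5384)]
spray_can_center [(0.96, [263, 188], 966)]
gel_bottle_center [(0.96, [332, 254], 1169), (0.72, [281, 263], 1198), (0.71, [291, 213], 996), (0.68, [311, 296], 1425), (0.58, [333, 172], 1048)]
glue_bottle_center [(0.68, [220, 214], 821)]
stamp_center [(0.6, [255, 225], 329), (0.3, [221, 284], 1301)]
mouse_mat [(0.84, [414, 241], 5404), (0.46, [236, 202], 361)]
ink_pad [(0.64, [160, 210], 1255), (0.51, [412, 240], 5382)]
note_block [(0.86, [236, 204], 364)]
clip_box [(0.6, [305, 209], 53)]
stapler [(0.73, [221, 285], 1350)]
top 478.9760207133306 478.9760207133306 283.8179679519297 203.61277285579766 [-0.12258182  0.          0.          0.          0.        ] [[ 0.0190606  -0.99967434  0.01696799]
 [-0.98949397 -0.02129366 -0.14299745]
 [ 0.14331219 -0.0140641  -0.9895776 ]] [ -14.08719156  626.53336596 1129.73726241]
organiser [(0.72, [302, 225], 4157)]
spray_can_center [(0.86, [302, 243], 414)]
gel_bottle_center [(0.82, [229, 174], 595), (0.81, [260, 157], 580), (0.74, [264, 212], 471), (0.6, [230, 295], 478), (0.59, [236, 132], 605)]
glue_bottle_center [(0.9, [335, 207], 342)]
stamp_center [(0.67, [297, 216], 221)]
mouse_mat [(0.85, [152, 249], 7234)]
ink_pad [(0.82, [404, 228], 1674)]
note_block [(0.7, [337, 239], 811)]
clip_box [(0.65, [267, 247], 676), (0.52, [309, 144], 771)]
stapler [(0.9, [310, 144], 805)]
```

Run:
```python
import cv2
a=cv2.imread("pics/top0.png");cv2.imwrite("pics/topc.png",cv2.resize(a[100:330,80:460],(800,484),interpolation=cv2.INTER_CUBIC))
```

```text
(no output)
```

View pics/scene0.png

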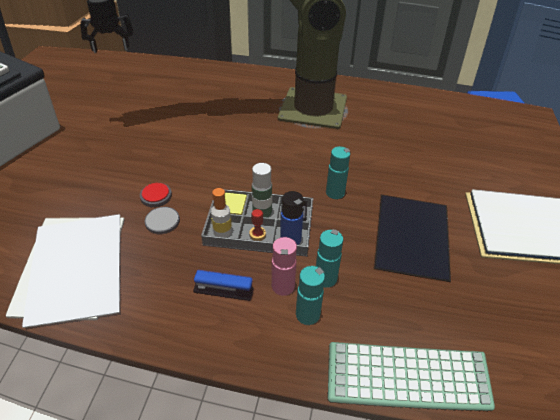

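View pics/topc.png

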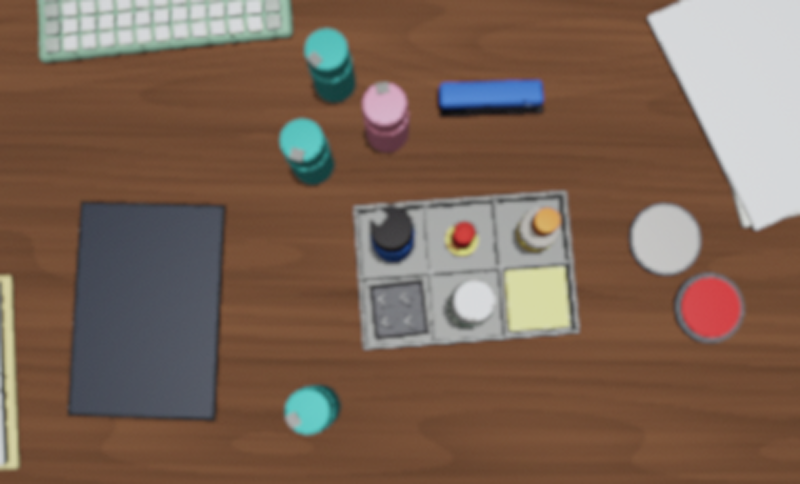

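The pictures show the real gel bottle (blue with a black cap, top camera px ~264,212) in the organiser's rear left compartment. The pink one (263,152) and the turquoise ones (235,123), (223,165), (228,294) stand outside it and are look-alikes. The glue is rear right, the can front middle, the mat to the left and the ink pad to the right (417,246).

```bash
cat > h.py <<'E'
import numpy as np,cv2
from plant import *
from scipy.spatial.transform import Rotation as Rn
def ray(d,px,z,R=None,t=None):
    K=np.array([[d['fx'],0,d['cx']],[0,d['fy'],d['cy']],[0,0,1]])
    u=cv2.undistortPoints(np.array(px,float).reshape(-1,1,2),K,np.array(d['D'])).reshape(-1,2)
    R=np.array(d['R']) if R is None else R; t=np.array(d['t']) if t is None else t
    C=-R.T@t; v=np.c_[u,np.ones(len(u))]@R
    return C+v*((np.broadcast_to(z,len(u))-C[2])/v[:,2])[:,None]
def tool():
    s=state();q=s['orientation'];return s,Rn.from_quat([q[1],q[2],q[3],q[0]]).as_matrix(),np.array(s['tcp_pos'])
def wrist(name=None):
    s,Rt,p=tool();d=snapshot("wrist");T=np.array(d['T_tool_cam'])
    Rwc=Rt@T[:3,:3];C=Rt@T[:3,3]+p
    d['R']=Rwc.T;d['t']=-Rwc.T@C
    if name: cv2.imwrite(name,d['pixels'])
    return d
def go(x,y,z,yaw=None):
    "shift (m) and turn(deg) in tool axes to reach tcp xyz, pointing down, jaw (tool y) direction at yaw deg"
    s,R,p=tool()
    sh=R.T@(np.array([x,y,z])-p)/1000
    out=[]
    if yaw is not None:
        best=None
        for k in(0,180):
            a=np.radians(yaw+k);yv=np.array([np.cos(a),np.sin(a),0]);zv=np.array([0,0,-1.]);Rd=np.c_[np.cross(yv,zv),yv,zv]
            r=Rn.from_matrix(R.T@Rd).as_rotvec(degrees=True)
            out.append(np.round(r,1))
    print('t',s['t'],'tcp',p.round(1),'shift',sh.round(4),'rot',*out,'grip',s['grip_width'],'j7',round(s['joints'][6],2),'F',np.round(s['wrist_force'],1))
E
python3 - <<'E'
from h import *
d=snapshot("top")
f=lambda c:[(c[0]*380/800+80,c[1]*230/484+100)]
L={'oRL':((355,206),34),'oRR':((567,192),34),'oFR':((578,332),34),'oFL':((363,348),34),
'm1':((82,202),4),'m2':((224,206),4),'m3':((214,418),4),'m4':((68,414),4),'ink':((710,307),18),'lid':((666,238),10),
'gel':((392,226),140),'can':((474,299),145),'glue':((546,221),133),'stamp':((464,234),76),'turqF':((310,410),140),'pink':((385,103),140),'turqL':((302,139),140)}
for k,(c,z) in L.items(): print(k,ray(d,f(c),z)[0].round(1))
print('wcam',np.array(snapshot("wrist")['T_tool_cam']).round(3).tolist())
s,R,p=tool();print(R.round(3).tolist())
go(203,-590,230,0)
E
```

```text
oRL [640.8  86.   34. ]
oRR [ 663.  -164.5   34. ]
oFR [ 497.8 -177.6   34. ]
oFL [474.8  72.   34. ]
m1 [643.3 421.9   4. ]
m2 [642.  246.6   4. ]
m3 [388.6 247.4   4. ]
m4 [387.5 423.5   4. ]
ink [ 530.4 -339.6   18. ]
lid [ 613.5 -289.    10. ]
gel [603.5  39.4 140. ]
can [526.9 -49.  145. ]
glue [ 613.5 -126.5  133. ]
stamp [604.8 -40.8  76. ]
turqF [407.4 120.6 140. ]
pink [738.6  50.4 140. ]
turqL [696.5 139.2 140. ]
wcam [[0.0, -0.949, -0.315, 80.91], [1.0, 0.0, 0.0, -0.103], [-0.0, -0.315, 0.949, -142.926], [0.0, 0.0, 0.0, 1.0]]
[[0.945, 0.326, 0.0], [0.326, -0.945, -0.0], [0.0, 0.0, -1.0]]
t 1.2 tcp [ 203.6 -590.9  231.3] shift [-0.0003 -0.0011  0.0013] rot [  0.  -0. -71.] [ -0.  -0. 109.] grip 85.38360706730309 j7 -0.22 F [-0.8 -0.8 -0.4]
```

>>> {"name": "servo_tool", "arguments": {"series": [[0.085,0.583,-0.465,-0.034,0,0,8],[0.085,0.583,-0.465,-0.034,0,0,16],[0.085,0.583,-0.465,-0.034,0,0,19.03],[0.085,0.583,-0.465,-0.034,0,0,19.03],[0.085,0.583,-0.465,-0.034,0,0,19.03]]}}

```text
t: 1.7
tcp_pos: [338.5, -378.4, 243.0]
orientation: [0.0, 1.0, -0.0, 0.0]
wrist_force: [1.0, -0.9, -0.2]
grip_width: 85.2
```

>>> {"name": "servo_tool", "arguments": {"series": [[0.085,0.133,-0.209,-0.011,0,0,0],[0.085,0.133,-0.209,-0.011,0,0,0],[0.085,0.133,-0.209,-0.011,0,0,0],[0.085,0.133,-0.209,-0.011,0,0,0],[0.085,0.133,-0.209,-0.011,0,0,0]]}}

```text
t: 2.2
tcp_pos: [471.7, -169.1, 254.1]
orientation: [0.0, 1.0, 0.0, 0.0]
wrist_force: [-0.0, 0.1, -0.4]
grip_width: 84.9
```

>>> {"name": "servo_tool", "arguments": {"series": [[0.085,0.133,-0.209,-0.011,0,0,0],[0.085,0.133,-0.209,-0.011,0,0,0],[0.085,0.133,-0.209,-0.011,0,0,0],[0.085,0.133,-0.209,-0.011,0,0,0],[0.085,0.133,-0.209,-0.011,0,0,0]]}}

```text
t: 2.7
tcp_pos: [604.6, 40.1, 265.0]
orientation: [-0.0, 1.0, 0.0, 0.0]
wrist_force: [0.3, -0.7, 0.6]
grip_width: 85.2
```

```bash
cat >> h.py <<'E'
def look(name,pts):
    "save wrist picture with predicted points drawn"
    d=wrist();im=d['pixels'].copy()
    K=np.array([[d['fx'],0,d['cx']],[0,d['fy'],d['cy']],[0,0,1]])
    for P in pts:
        u=cv2.projectPoints(np.array([P],float),cv2.Rodrigues(d['R'])[0],d['t'],K,np.array(d['D']))[0].ravel()
        print('pred',P,u.round())
        if (abs(u)<2000).all(): cv2.drawMarker(im,tuple(int(v) for v in u),(255,0,255),0,12,2)
    cv2.imwrite(name,im);return d
E
python3 - <<'E'
from h import *
d=look('pics/w1.png',[(603.5,39.4,144),(526.9,-49,149),(613.5,-126.5,137),(604.8,-40.8,80)])
for q in ["gel_bottle_center","spray_can_center","glue_bottle_center","stamp_center"]:
    print(q,[(round(m['p'],2),[int(v) for v in m['position']]) for m in masks_of("wrist",q)])
go(603.5,39.4,265,90)
E
```

```text
pred (603.5, 39.4, 144) [283. 203.]
pred (526.9, -49, 149) [385. 289.]
pred (613.5, -126.5, 137) [484. 189.]
pred (604.8, -40.8, 80) [364. 182.]
gel_bottle_center [(0.94, [264, 29]), (0.81, [277, 190]), (0.8, [162, 81]), (0.67, [210, 349]), (0.51, [206, 2])]
spray_can_center [(0.7, [365, 253]), (0.52, [57, 229])]
glue_bottle_center [(0.62, [449, 174])]
stamp_center [(0.77, [356, 170])]
t 2.95 tcp [603.2  37.3 264.4] shift [ 0.0003 -0.0021 -0.0006] rot [ 1.0e-01 -1.0e-01  1.8e+02] [ 0.1  0.  -0. ] grip 84.93884694899035 j7 -1.74 F [-0.5 -0.7 -0.1]
```

View pics/w1.png

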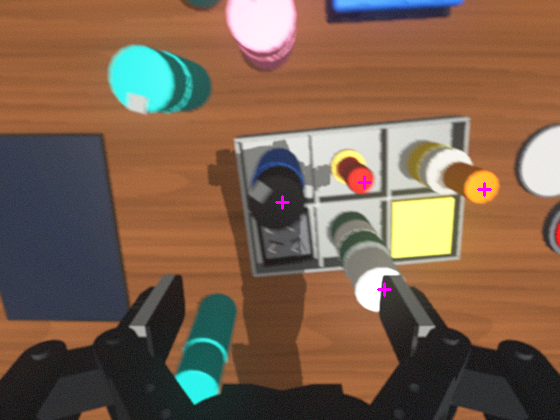

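The black-capped blue bottle sits at (277,195), under the tool and close to its predicted mark. The can cap is at (376,289), the glue cap at (484,186) and the stamp knob at (360,178). I'm going down on the gel cap.

>>> {"name": "servo_tool", "arguments": {"series": [[0.085,0,-0.002,0.04,0,0,0],[0.085,0,-0.002,0.08,0,0,0],[0.085,0,-0.002,0.12,0,0,0],[0.085,0,-0.002,0.145,0,0,0],[0.085,0,-0.002,0.16,0,0,0]]}}

```text
t: 3.45
tcp_pos: [601.5, 37.1, 102.5]
orientation: [0.001, 1.0, -0.002, -0.002]
wrist_force: [0.1, 0.1, -0.2]
grip_width: 84.8
```

>>> {"name": "servo_tool", "arguments": {"series": [[0.03,0,0,0,0,0,0],[0.03,0,0,0,0,0,0],[0.03,0,0,0,0,0,0],[0.03,0,0,0,0,0,0],[0.03,0,0,0,0,0,0]]}}

```text
t: 3.95
tcp_pos: [604.6, 39.7, 106.2]
orientation: [0.0, 1.0, -0.0, 0.001]
wrist_force: [-0.1, 0.6, 5.9]
grip_width: 47.0
```

Run:
```python
from h import *
go(603.5,39.4,265,90)
# refine others from the w1 picture (pose 603.8,39,264.7 commanded)
d=snapshot("wrist");T=np.array(d['T_tool_cam']);Rt=np.diag([1,-1,-1.]);p=np.array([603.5,38.9,264.7])
R=(Rt@T[:3,:3]);C=Rt@T[:3,3]+p
for n,px,z in [('gel',(277,195),144),('can',(376,289),149),('glue',(484,186),137),('stamp',(360,178),82)]:
    print(n,ray(d,[px],z,R.T,-R.T@C)[0].round(1))
```

```text
t 3.95 tcp [604.6  39.7 106.2] shift [-0.0007  0.0003 -0.1588] rot [ -0.2  -0.  180. ] [ 0.  -0.2 -0. ] grip 47.00616729366314 j7 -1.76 F [-0.1  0.6  5.9]
gel [609.1  42.6 144. ]
can [526.3 -42.6 149. ]
glue [ 614.9 -126.9  137. ]
stamp [608.6 -37.3  82. ]
```

>>> {"name": "servo_tool", "arguments": {"series": [[0.03,0,0,-0.02,0,0,0],[0.03,0,0,-0.055,0,0,0],[0.03,0,0,-0.095,0,0,0],[0.03,0,0,-0.135,0,0,0],[0.03,0,0,-0.17,0,0,0]]}}

```text
t: 4.5
tcp_pos: [603.3, 39.6, 276.5]
orientation: [0.0, 1.0, -0.0, 0.0]
wrist_force: [0.3, -0.3, -3.0]
grip_width: 46.6
```

>>> {"name": "servo_tool", "arguments": {"series": [[0.03,0,-0.02,0,0,0,0],[0.03,-0.001,-0.05,0,0,0,0],[0.03,-0.002,-0.085,0,0,0,0],[0.03,-0.003,-0.12,0,0,0,0],[0.03,-0.004,-0.155,0,0,0,0]]}}

```text
t: 5.0
tcp_pos: [598.8, 195.7, 274.3]
orientation: [0.0, 1.0, -0.0, -0.001]
wrist_force: [0.5, -0.1, -3.3]
grip_width: 47.3
```

>>> {"name": "servo_tool", "arguments": {"series": [[0.03,-0.001,-0.035,0,0,0,0],[0.03,-0.002,-0.07,0,0,0,0],[0.03,-0.003,-0.105,0,0,0,0],[0.03,-0.004,-0.13,0,0,0,0],[0.03,-0.005,-0.14,0,0,0,0]]}}

```text
t: 5.5
tcp_pos: [592.7, 338.7, 273.8]
orientation: [-0.001, 1.0, 0.002, -0.001]
wrist_force: [-0.9, -0.4, -3.1]
grip_width: 46.9
```

>>> {"name": "servo_tool", "arguments": {"series": [[0.03,0,0,0.05,0,0,0],[0.03,0,0,0.095,0,0,0],[0.03,0,0,0.135,0,0,0],[0.03,0,0,0.155,0,0,0],[0.03,0,0,0.163,0,0,0]]}}

```text
t: 6.0
tcp_pos: [593.1, 331.8, 108.5]
orientation: [0.002, 1.0, -0.001, -0.002]
wrist_force: [-0.3, 0.7, -2.2]
grip_width: 46.9
```

>>> {"name": "servo_tool", "arguments": {"series": [[0.03,0,0,0.003,0,0,0],[0.03,0,0,0.005,0,0,0],[0.03,0,0,0.007,0,0,0],[0.03,0,0,0.007,0,0,0]]}}

```text
t: 6.4
tcp_pos: [595.9, 335.3, 106.3]
orientation: [-0.001, 1.0, -0.0, 0.001]
wrist_force: [0.6, 0.5, -0.3]
grip_width: 46.9
```

>>> {"name": "servo_tool", "arguments": {"series": [[0.055,0,0,0,0,0,0],[0.07,0,0,0,0,0,0],[0.085,0,0,0,0,0,0],[0.085,0,0,0,0,0,0],[0.085,0,0,0,0,0,0]]}}

```text
t: 6.9
tcp_pos: [594.8, 334.8, 104.7]
orientation: [0.0, 1.0, -0.0, 0.0]
wrist_force: [-0.2, 0.5, 0.3]
grip_width: 84.8
```

>>> {"name": "servo_tool", "arguments": {"series": [[0.085,0,0,-0.02,0,0,0],[0.085,0,0,-0.055,0,0,0],[0.085,0,0,-0.095,0,0,0],[0.085,0,0,-0.135,0,0,0],[0.085,0,0,-0.16,0,0,0]]}}

```text
t: 7.4
tcp_pos: [595.8, 335.4, 268.3]
orientation: [-0.001, 1.0, -0.0, 0.002]
wrist_force: [0.3, 1.4, 0.9]
grip_width: 85.1
```

>>> {"name": "servo_tool", "arguments": {"series": [[0.085,-0.034,0.19,0,0,0,0],[0.085,-0.034,0.19,0,0,0,0],[0.085,-0.034,0.19,0,0,0,0],[0.085,-0.034,0.19,0,0,0,0],[0.085,-0.034,0.19,0,0,0,0]]}}

```text
t: 7.9
tcp_pos: [560.1, 135.5, 265.0]
orientation: [0.003, 1.0, -0.006, -0.001]
wrist_force: [0.9, 0.7, -0.3]
grip_width: 85.0
```

>>> {"name": "servo_tool", "arguments": {"series": [[0.085,-0.034,0.19,0,0,0,0],[0.085,-0.034,0.19,0,0,0,0],[0.085,-0.034,0.19,0,0,0,0],[0.085,-0.034,0.19,0,0,0,0],[0.085,-0.034,0.19,0,0,0,0]]}}

```text
t: 8.4
tcp_pos: [525.0, -53.4, 264.8]
orientation: [0.003, 1.0, -0.006, -0.001]
wrist_force: [-0.5, -0.4, -0.1]
grip_width: 85.1
```

Run:
```python
from h import *
d=look('pics/w2.png',[(526.5,-45.5,149),(614.5,-126.5,137),(607,-39,84)])
go(526.5,-45.5,265,90)
```

```text
pred (526.5, -45.5, 149) [271. 202.]
pred (614.5, -126.5, 137) [378.  83.]
pred (607, -39, 84) [263.  95.]
t 8.45 tcp [526.1 -48.9 264.8] shift [ 0.0004 -0.0034 -0.0002] rot [  0.   -0.2 179.6] [ 0.1  0.  -0.4] grip 84.87805448247195 j7 -1.61 F [0.9 0.8 0.6]
```

View pics/w2.png

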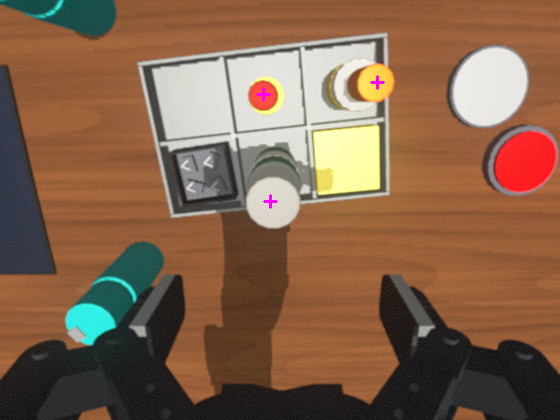

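Can cap at (273,200), on its mark; the stamp (264,94) and glue (378,83) agree too. Gripping the can.

>>> {"name": "servo_tool", "arguments": {"series": [[0.085,0,-0.002,0.04,0,0,0],[0.085,0,-0.002,0.08,0,0,0],[0.085,0,-0.002,0.12,0,0,0],[0.085,0,-0.002,0.145,0,0,0],[0.085,0,-0.002,0.158,0,0,0]]}}

```text
t: 8.95
tcp_pos: [525.9, -40.7, 104.2]
orientation: [-0.001, 1.0, 0.001, -0.002]
wrist_force: [-0.4, -0.3, 0.6]
grip_width: 84.9
```

>>> {"name": "servo_tool", "arguments": {"series": [[0.03,0,0,0,0,0,0],[0.03,0,0,0,0,0,0],[0.03,0,0,0,0,0,0],[0.03,0,0,0,0,0,0],[0.03,0,0,0,0,0,0]]}}

```text
t: 9.45
tcp_pos: [527.6, -43.1, 107.8]
orientation: [0.0, 1.0, -0.0, 0.001]
wrist_force: [-0.3, -0.3, 5.2]
grip_width: 43.1
```

>>> {"name": "servo_tool", "arguments": {"series": [[0.03,0,0,-0.02,0,0,0],[0.03,0,0,-0.055,0,0,0],[0.03,0,0,-0.095,0,0,0],[0.03,0,0,-0.135,0,0,0],[0.03,0,0,-0.17,0,0,0]]}}

```text
t: 9.95
tcp_pos: [526.2, -43.0, 278.7]
orientation: [-0.0, 1.0, -0.0, 0.0]
wrist_force: [0.9, 0.3, -2.4]
grip_width: 43.1
```

>>> {"name": "servo_tool", "arguments": {"series": [[0.03,-0.001,-0.02,0,0,0,0],[0.03,-0.002,-0.055,0,0,0,0],[0.03,-0.003,-0.095,0,0,0,0],[0.03,-0.004,-0.14,0,0,0,0],[0.03,-0.005,-0.185,0,0,0,0]]}}

```text
t: 10.45
tcp_pos: [520.8, 143.2, 276.6]
orientation: [0.0, 1.0, -0.001, -0.0]
wrist_force: [2.1, 0.3, -2.1]
grip_width: 43.0
```

>>> {"name": "servo_tool", "arguments": {"series": [[0.03,-0.001,-0.045,0,0,0,0],[0.03,-0.002,-0.09,0,0,0,0],[0.03,-0.003,-0.135,0,0,0,0],[0.03,-0.004,-0.175,0,0,0,0],[0.03,-0.006,-0.193,0,0,0,0]]}}

```text
t: 10.95
tcp_pos: [513.5, 340.4, 276.2]
orientation: [-0.002, 1.0, 0.003, -0.001]
wrist_force: [-0.5, -0.8, -2.2]
grip_width: 43.2
```

>>> {"name": "servo_tool", "arguments": {"series": [[0.03,0,0,0.045,0,0,0],[0.03,0,0,0.095,0,0,0],[0.03,0,0,0.135,0,0,0],[0.03,0,0,0.155,0,0,0],[0.03,0,0,0.163,0,0,0]]}}

```text
t: 11.45
tcp_pos: [513.9, 332.9, 110.9]
orientation: [0.002, 1.0, -0.0, -0.002]
wrist_force: [-0.9, -0.5, -2.3]
grip_width: 43.0
```

>>> {"name": "servo_tool", "arguments": {"series": [[0.03,0,0,0.003,0,0,0],[0.03,0,0,0.005,0,0,0],[0.03,0,0,0.007,0,0,0],[0.03,0,0,0.007,0,0,0]]}}

```text
t: 11.85
tcp_pos: [516.6, 335.4, 107.9]
orientation: [-0.001, 1.0, -0.0, 0.001]
wrist_force: [0.3, -1.3, -0.8]
grip_width: 42.9
```

>>> {"name": "servo_tool", "arguments": {"series": [[0.055,0,0,0,0,0,0],[0.07,0,0,0,0,0,0],[0.085,0,0,0,0,0,0],[0.085,0,0,0,0,0,0],[0.085,0,0,0,0,0,0]]}}

```text
t: 12.35
tcp_pos: [515.7, 334.9, 106.7]
orientation: [-0.0, 1.0, -0.0, 0.0]
wrist_force: [-0.6, 0.0, -0.3]
grip_width: 85.1
```

>>> {"name": "servo_tool", "arguments": {"series": [[0.085,0,0,-0.02,0,0,0],[0.085,0,0,-0.055,0,0,0],[0.085,0,0,-0.095,0,0,0],[0.085,0,0,-0.135,0,0,0],[0.085,0,0,-0.16,0,0,0]]}}

```text
t: 12.85
tcp_pos: [516.7, 335.4, 269.9]
orientation: [-0.001, 1.0, -0.0, 0.002]
wrist_force: [0.9, -0.8, -0.3]
grip_width: 85.3
```

>>> {"name": "servo_tool", "arguments": {"series": [[0.085,0.05,0.231,0,0,0,0],[0.085,0.05,0.231,0,0,0,0],[0.085,0.05,0.231,0,0,0,0],[0.085,0.05,0.231,0,0,0,0],[0.085,0.05,0.231,0,0,0,0]]}}

```text
t: 13.35
tcp_pos: [566.0, 99.4, 266.8]
orientation: [0.001, 1.0, -0.002, 0.0]
wrist_force: [-0.4, 0.2, -1.4]
grip_width: 85.1
```

>>> {"name": "servo_tool", "arguments": {"series": [[0.085,0.049,0.23,0,0,0,0],[0.085,0.049,0.23,0,0,0,0],[0.085,0.049,0.23,0,0,0,0],[0.085,0.049,0.23,0,0,0,0],[0.085,0.049,0.23,0,0,0,0]]}}

```text
t: 13.85
tcp_pos: [614.4, -131.1, 266.7]
orientation: [0.001, 1.0, -0.002, -0.0]
wrist_force: [0.2, -0.3, -0.3]
grip_width: 85.2
```

Run:
```python
from h import *
d=look('pics/w3.png',[(614.5,-126.5,137),(607,-39.5,84),(530.4,-339.6,18)])
go(614.5,-126.5,101,90)
print([(round(m['p'],2),[int(v) for v in m['position']]) for m in masks_of("wrist","glue_bottle_center")])
```

```text
pred (614.5, -126.5, 137) [276. 198.]
pred (607, -39.5, 84) [188. 191.]
pred (530.4, -339.6, 18) [449. 235.]
t 13.9 tcp [ 614.7 -138.8  266.6] shift [-0.0006 -0.0137  0.1655] rot [-1.000e-01 -8.000e-01  1.793e+02] [ 0.5 -0.1 -0.7] grip 85.404569091475 j7 -1.48 F [ 1.5 -4.5  0.1]
[(0.72, [275, 178])]
```

View pics/w3.png

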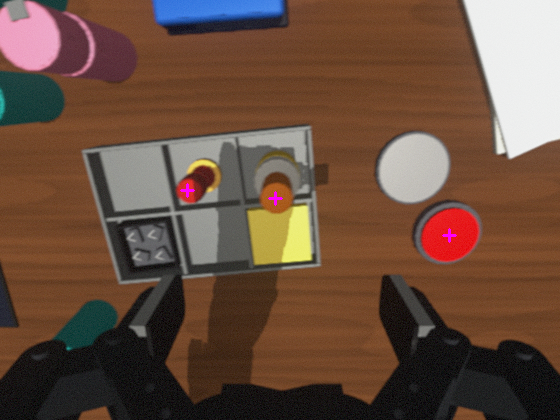

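All three marks coincide: glue (276,198), stamp (188,191), pad (449,235). Gripping the glue.

>>> {"name": "servo_tool", "arguments": {"series": [[0.085,0,0,0.04,0,0,0],[0.085,0,0,0.08,0,0,0],[0.085,0,0,0.12,0,0,0],[0.085,0,0,0.15,0,0,0],[0.085,0,0,0.165,0,0,0]]}}

```text
t: 14.45
tcp_pos: [612.6, -124.9, 98.8]
orientation: [-0.001, 1.0, 0.0, -0.002]
wrist_force: [-1.2, 0.2, 1.0]
grip_width: 84.8
```

>>> {"name": "servo_tool", "arguments": {"series": [[0.06,0,0,0,0,0,0],[0.04,0,0,0,0,0,0],[0.015,0,0,0,0,0,0],[0.015,0,0,0,0,0,0],[0.015,0,0,0,0,0,0]]}}

```text
t: 14.95
tcp_pos: [615.9, -126.1, 103.6]
orientation: [0.0, 1.0, -0.0, 0.002]
wrist_force: [0.2, 0.1, 5.9]
grip_width: 26.5
```

>>> {"name": "servo_tool", "arguments": {"series": [[0.015,0,0,-0.01,0,0,0],[0.015,0,0,-0.045,0,0,0],[0.015,0,0,-0.09,0,0,0],[0.015,0,0,-0.135,0,0,0],[0.015,0,0,-0.17,0,0,0]]}}

```text
t: 15.45
tcp_pos: [614.9, -126.5, 275.3]
orientation: [0.0, 1.0, -0.0, 0.002]
wrist_force: [0.3, 0.2, -1.0]
grip_width: 26.9
```

>>> {"name": "servo_tool", "arguments": {"series": [[0.015,-0.006,-0.02,0,0,0,0],[0.015,-0.02,-0.055,0,0,0,0],[0.015,-0.036,-0.095,0,0,0,0],[0.015,-0.052,-0.135,0,0,0,0],[0.015,-0.068,-0.175,0,0,0,0]]}}

```text
t: 15.95
tcp_pos: [545.6, 50.0, 272.4]
orientation: [-0.0, 1.0, -0.0, 0.0]
wrist_force: [0.8, 0.6, -0.8]
grip_width: 26.6
```

>>> {"name": "servo_tool", "arguments": {"series": [[0.015,-0.016,-0.04,0,0,0,0],[0.015,-0.032,-0.08,0,0,0,0],[0.015,-0.048,-0.12,0,0,0,0],[0.015,-0.064,-0.16,0,0,0,0],[0.015,-0.08,-0.2,0,0,0,0]]}}

```text
t: 16.45
tcp_pos: [465.8, 250.1, 272.4]
orientation: [-0.0, 1.0, -0.0, 0.0]
wrist_force: [-0.0, 0.3, -0.8]
grip_width: 26.6
```

>>> {"name": "servo_tool", "arguments": {"series": [[0.015,-0.014,-0.036,0,0,0,0],[0.015,-0.026,-0.065,0,0,0,0],[0.015,-0.031,-0.08,0,0,0,0],[0.015,-0.032,-0.086,0,0,0,0],[0.015,-0.032,-0.086,0,0,0,0]]}}

```text
t: 16.95
tcp_pos: [435.3, 334.2, 271.8]
orientation: [0.0, 1.0, -0.0, 0.0]
wrist_force: [0.4, -0.5, -1.0]
grip_width: 26.9
```

>>> {"name": "servo_tool", "arguments": {"series": [[0.015,0,0,0.045,0,0,0],[0.015,0,0,0.095,0,0,0],[0.015,0,0,0.135,0,0,0],[0.015,0,0,0.155,0,0,0],[0.015,0,0,0.163,0,0,0]]}}

```text
t: 17.45
tcp_pos: [435.1, 331.3, 106.6]
orientation: [0.002, 1.0, -0.002, -0.001]
wrist_force: [0.1, -0.2, -0.9]
grip_width: 26.5
```

>>> {"name": "servo_tool", "arguments": {"series": [[0.015,0,0,0.003,0,0,0],[0.015,0,0,0.005,0,0,0],[0.015,0,0,0.007,0,0,0],[0.015,0,0,0.007,0,0,0]]}}

```text
t: 17.85
tcp_pos: [436.0, 335.2, 103.5]
orientation: [-0.001, 1.0, -0.0, 0.001]
wrist_force: [-0.3, -1.4, 4.4]
grip_width: 26.7
```

>>> {"name": "servo_tool", "arguments": {"series": [[0.045,0,0,-0.001,0,0,0],[0.065,0,0,-0.001,0,0,0],[0.085,0,0,-0.001,0,0,0],[0.085,0,0,-0.001,0,0,0],[0.085,0,0,-0.001,0,0,0]]}}

```text
t: 18.35
tcp_pos: [434.7, 334.9, 102.7]
orientation: [0.0, 1.0, -0.0, 0.0]
wrist_force: [0.3, 1.1, 0.1]
grip_width: 85.0
```

>>> {"name": "servo_tool", "arguments": {"series": [[0.085,0,0,-0.02,0,0,0],[0.085,0,0,-0.055,0,0,0],[0.085,0,0,-0.095,0,0,0],[0.085,0,0,-0.135,0,0,0],[0.085,0,0,-0.16,0,0,0]]}}

```text
t: 18.85
tcp_pos: [435.4, 335.5, 265.6]
orientation: [-0.001, 1.0, -0.0, 0.001]
wrist_force: [0.3, 0.5, -0.0]
grip_width: 84.7
```

>>> {"name": "servo_tool", "arguments": {"series": [[0.085,0.086,0.187,0,0,0,0],[0.085,0.086,0.187,0,0,0,0],[0.085,0.086,0.187,0,0,0,0],[0.085,0.086,0.187,0,0,0,0],[0.085,0.086,0.187,0,0,0,0]]}}

```text
t: 19.35
tcp_pos: [523.3, 138.9, 262.6]
orientation: [0.003, 1.0, -0.006, 0.001]
wrist_force: [0.2, -0.9, -0.1]
grip_width: 85.2
```

>>> {"name": "servo_tool", "arguments": {"series": [[0.085,0.086,0.187,0.02,0,0,0],[0.085,0.086,0.187,0.04,0,0,0],[0.085,0.086,0.187,0.06,0,0,0],[0.085,0.086,0.187,0.06,0,0,0],[0.085,0.086,0.187,0.06,0,0,0]]}}

```text
t: 19.85
tcp_pos: [606.5, -46.0, 200.4]
orientation: [0.002, 1.0, -0.004, -0.001]
wrist_force: [0.1, -0.2, -0.6]
grip_width: 85.0
```

>>> {"name": "servo_tool", "arguments": {"series": [[0.085,0,0,0,0,0,0],[0.085,0,0,0,0,0,0]]}}

```text
t: 20.05
tcp_pos: [606.3, -37.1, 202.7]
orientation: [-0.001, 1.0, 0.001, -0.0]
wrist_force: [-0.4, 0.3, 1.5]
grip_width: 85.2
```

Run:
```python
from h import *
a=snapshot("scene")['pixels']
d=look('pics/w4.png',[(607,-39.5,84)])
cv2.imwrite('pics/c4.png',np.hstack([cv2.resize(a[120:330,120:480],(480,280)),cv2.resize(cv2.imread('pics/w4.png'),(320,280))]))
go(607,-39.5,47,90)
print([(round(m['p'],2),[int(v) for v in m['position']]) for m in masks_of("wrist","stamp_center")])
```

```text
pred (607, -39.5, 84) [286. 202.]
t 20.15 tcp [606.5 -36.  203.4] shift [0.0004 0.0038 0.1564] rot [ 1.000e-01 -2.000e-01 -1.798e+02] [-0.1 -0.   0.2] grip 85.18723962730596 j7 -1.65 F [-0.1 -0.5 -0.5]
[(0.63, [284, 185])]
```

View pics/c4.png

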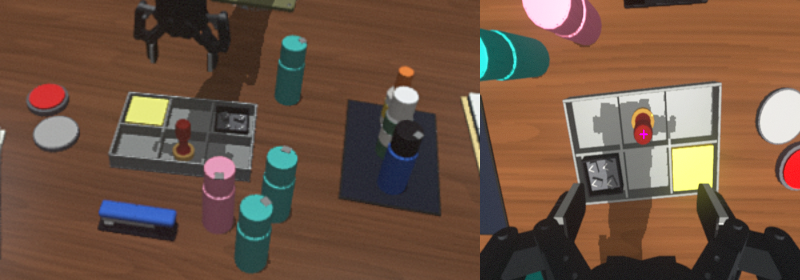

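The three containers stand on the mat, and the stamp is under the tool (mark on the knob). Gripping the stamp.

>>> {"name": "servo_tool", "arguments": {"series": [[0.085,0,0,0.04,0,0,0],[0.085,0,0,0.08,0,0,0],[0.085,0,0,0.12,0,0,0],[0.085,0,0,0.145,0,0,0],[0.085,0,0,0.155,0,0,0]]}}

```text
t: 20.7
tcp_pos: [604.9, -37.2, 45.7]
orientation: [-0.0, 1.0, 0.001, -0.002]
wrist_force: [-0.8, 0.4, 0.3]
grip_width: 85.3
```

>>> {"name": "servo_tool", "arguments": {"series": [[0.06,0,0,0,0,0,0],[0.04,0,0,0,0,0,0],[0.015,0,0,0,0,0,0],[0.015,0,0,0,0,0,0],[0.015,0,0,0,0,0,0]]}}

```text
t: 21.2
tcp_pos: [607.7, -39.1, 49.3]
orientation: [-0.0, 1.0, -0.0, 0.001]
wrist_force: [-0.5, 0.3, 6.8]
grip_width: 26.6
```

>>> {"name": "servo_tool", "arguments": {"series": [[0.015,0,0,-0.01,0,0,0],[0.015,0,0,-0.03,0,0,0],[0.015,0,0,-0.06,0,0,0],[0.015,0,0,-0.085,0,0,0],[0.015,0,0,-0.1,0,0,0]]}}

```text
t: 21.7
tcp_pos: [607.5, -39.4, 150.6]
orientation: [0.0, 1.0, -0.0, 0.002]
wrist_force: [0.4, -0.4, -1.0]
grip_width: 26.5
```

>>> {"name": "servo_tool", "arguments": {"series": [[0.015,-0.005,0.02,0,0,0,0],[0.015,-0.014,0.055,0,0,0,0],[0.015,-0.025,0.1,0,0,0,0],[0.015,-0.036,0.14,0,0,0,0],[0.015,-0.046,0.18,0,0,0,0]]}}

```text
t: 22.2
tcp_pos: [559.7, -221.0, 148.5]
orientation: [0.0, 1.0, -0.0, 0.0]
wrist_force: [1.4, -0.1, -1.2]
grip_width: 26.6
```

>>> {"name": "servo_tool", "arguments": {"series": [[0.015,-0.01,0.04,0,0,0,0],[0.015,-0.02,0.08,0,0,0,0],[0.015,-0.028,0.105,0,0,0,0],[0.015,-0.031,0.12,0,0,0,0],[0.015,-0.031,0.12,0,0,0,0]]}}

```text
t: 22.7
tcp_pos: [528.4, -341.9, 148.1]
orientation: [0.001, 1.0, -0.002, 0.0]
wrist_force: [0.2, -0.8, -0.6]
grip_width: 27.1
```

>>> {"name": "servo_tool", "arguments": {"series": [[0.015,0,0,0,0,0,0],[0.015,0,0,0,0,0,0]]}}

```text
t: 22.9
tcp_pos: [530.8, -336.1, 147.8]
orientation: [-0.001, 1.0, 0.002, 0.0]
wrist_force: [0.1, 0.3, -1.2]
grip_width: 26.7
```

Run:
```python
from h import *
go(530,-339.6,61,90)
d=look('pics/w5.png',[(530.4,-339.6,18)])
m=masks_of("wrist","ink_pad");print([(round(x['p'],2),[int(v) for v in x['position']],ray(d,[x['position']],18)[0].round(1)) for x in m])
t=snapshot("top");im=t['pixels'].astype(int);red=(im[...,2]>110)&(im[...,1]<70)
n,l,st,c=cv2.connectedComponentsWithStats(red.astype('uint8'));print([(c[i],st[i],ray(t,[c[i]],18)[0].round(1)) for i in range(1,n) if st[i,4]>30])
```

```text
t 22.9 tcp [ 530.8 -336.1  147.8] shift [-0.0009  0.0037  0.0868] rot [ 1.000e-01 -2.000e-01 -1.798e+02] [-0.1 -0.   0.2] grip 26.682485443128144 j7 -1.21 F [ 0.1  0.3 -1.2]
pred (530.4, -339.6, 18) [286. 199.]
[(0.61, [242, 117], array([ 595.6, -305.2,   18. ]))]
[(array([413.32      , 247.56533333]), array([404, 233,  23,  27, 375], dtype=int32), array([ 526. , -329.5,   18. ]))]
```

View pics/w5.png

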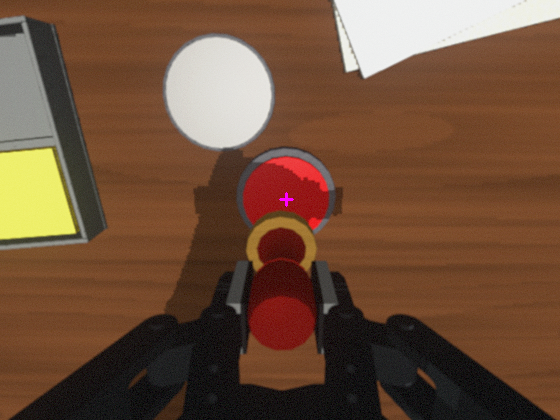

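The tin is centred at about (286,198), on the mark, with the stamp held upright in front of it. Lowering.

>>> {"name": "servo_tool", "arguments": {"series": [[0.015,0,0,0.02,0,0,0],[0.015,0,0,0.045,0,0,0],[0.015,0,0,0.065,0,0,0],[0.015,0,0,0.077,0,0,0],[0.015,0,0,0.081,0,0,0]]}}

```text
t: 23.55
tcp_pos: [529.1, -338.2, 65.5]
orientation: [-0.001, 1.0, 0.0, -0.001]
wrist_force: [0.2, 0.1, -0.6]
grip_width: 26.8
```

>>> {"name": "servo_tool", "arguments": {"series": [[0.015,0,0,0.002,0,0,0],[0.015,0,0,0.004,0,0,0],[0.015,0,0,0.005,0,0,0],[0.015,0,0,0.005,0,0,0]]}}

```text
t: 23.95
tcp_pos: [530.4, -339.5, 63.4]
orientation: [0.001, 1.0, -0.0, 0.001]
wrist_force: [-1.4, 1.0, 4.3]
grip_width: 27.1
```

>>> {"name": "servo_tool", "arguments": {"series": [[0.045,0,0,-0.001,0,0,0],[0.065,0,0,-0.001,0,0,0],[0.085,0,0,-0.001,0,0,0],[0.085,0,0,-0.001,0,0,0],[0.085,0,0,-0.001,0,0,0]]}}

```text
t: 24.45
tcp_pos: [529.5, -339.2, 62.6]
orientation: [0.0, 1.0, -0.0, -0.0]
wrist_force: [-0.2, 0.1, 0.1]
grip_width: 84.7
```

>>> {"name": "servo_tool", "arguments": {"series": [[0.085,0,0,-0.02,0,0,0],[0.085,0,0,-0.06,0,0,0],[0.085,0,0,-0.105,0,0,0],[0.085,0,0,-0.15,0,0,0],[0.085,0,0,-0.2,0,0,0]]}}

```text
t: 24.95
tcp_pos: [528.7, -338.8, 263.9]
orientation: [-0.0, 1.0, -0.0, -0.001]
wrist_force: [0.4, -1.4, -0.4]
grip_width: 85.0
```

>>> {"name": "servo_tool", "arguments": {"series": [[0.085,0,0,0,0,0,0],[0.085,0,0,0,0,0,0]]}}

```text
t: 25.15
tcp_pos: [530.0, -339.5, 264.0]
orientation: [0.001, 1.0, -0.0, 0.001]
wrist_force: [-1.5, 0.6, -0.3]
grip_width: 85.0
```

Run:
```python
from h import *
go(530,-339.6,61,90)
d=look('pics/w6.png',[(530.4,-339.6,18),(530.4,-339.6,98)])
a=snapshot("scene")['pixels'];s=a[110:330,100:480];print(s.shape)
cv2.imwrite('pics/c6.png',np.hstack([cv2.resize(s,(484,280)),cv2.imread('pics/w6.png')[60:340,130:440]]))
```

```text
t 25.15 tcp [ 530.  -339.5  264. ] shift [-5.00e-04 -2.00e-04  2.03e-01] rot [-2.0e-01 -1.0e-01  1.8e+02] [ 0.1 -0.1 -0. ] grip 85.0390766063124 j7 -1.18 F [-1.5  0.6 -0.3]
pred (530.4, -339.6, 18) [281. 170.]
pred (530.4, -339.6, 98) [281. 187.]
(220, 380, 3)
```

View pics/c6.png

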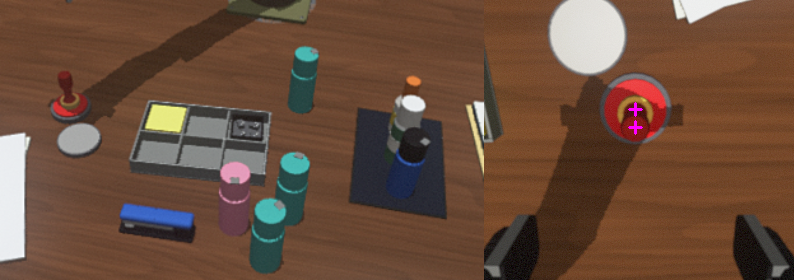

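The stamp stands centred on the pad (crop ~634,111 against the tin's 635,108), with the containers still on the mat. Now returning the glue.

>>> {"name": "servo_tool", "arguments": {"series": [[0.085,-0.033,-0.23,0,0,0,0],[0.085,-0.033,-0.23,0,0,0,0],[0.085,-0.033,-0.23,0,0,0,0],[0.085,-0.033,-0.23,0,0,0,0],[0.085,-0.033,-0.23,0,0,0,0]]}}

```text
t: 25.75
tcp_pos: [494.6, -104.8, 261.0]
orientation: [-0.001, 1.0, 0.002, -0.002]
wrist_force: [0.7, -0.2, 0.1]
grip_width: 85.3
```

>>> {"name": "servo_tool", "arguments": {"series": [[0.085,-0.033,-0.23,0,0,0,0],[0.085,-0.033,-0.23,0,0,0,0],[0.085,-0.033,-0.23,0,0,0,0],[0.085,-0.033,-0.23,0,0,0,0],[0.085,-0.033,-0.23,0,0,0,0]]}}

```text
t: 26.25
tcp_pos: [461.6, 124.7, 261.2]
orientation: [-0.0, 1.0, 0.002, -0.002]
wrist_force: [0.5, 0.1, 0.5]
grip_width: 85.0
```

>>> {"name": "servo_tool", "arguments": {"series": [[0.085,-0.007,-0.05,0,0,0,0],[0.085,-0.014,-0.1,0,0,0,0],[0.085,-0.021,-0.15,0,0,0,0],[0.085,-0.026,-0.19,0,0,0,0],[0.085,-0.029,-0.21,0,0,0,0]]}}

```text
t: 26.75
tcp_pos: [432.0, 335.4, 260.8]
orientation: [-0.0, 1.0, 0.003, -0.002]
wrist_force: [-0.3, -0.4, 0.7]
grip_width: 84.7
```

>>> {"name": "servo_tool", "arguments": {"series": [[0.085,0,-0.005,0,0,0,0],[0.085,0,-0.005,0,0,0,0],[0.085,0,-0.005,0,0,0,0]]}}

```text
t: 27.05
tcp_pos: [435.1, 333.3, 261.8]
orientation: [0.001, 1.0, -0.001, -0.001]
wrist_force: [-0.5, -0.7, -0.3]
grip_width: 84.7
```

Run:
```python
from h import *
d=look('pics/w7.png',[(435,335,137),(515,335,149),(594,335,144)])
go(435,335,103,90)
print([(q,[(round(m['p'],2),[int(v) for v in m['position']]) for m in masks_of("wrist",q)][:3]) for q in ("glue_bottle_center","spray_can_center","gel_bottle_center")])
```

```text
pred (435, 335, 137) [279. 200.]
pred (515, 335, 149) [278.  97.]
pred (594, 335, 144) [278. -28.]
t 27.1 tcp [435.3 333.3 262.1] shift [-0.0002 -0.0021  0.1591] rot [ 1.000e-01 -2.000e-01  1.798e+02] [ 0.1  0.  -0.2] grip 85.06991889571736 j7 -2.41 F [-0.4 -0.6  0. ]
[('glue_bottle_center', [(0.93, [279, 181])]), ('spray_can_center', [(0.74, [283, 96])]), ('gel_bottle_center', [(0.82, [277, 15]), (0.79, [497, 211])])]
```

View pics/w7.png

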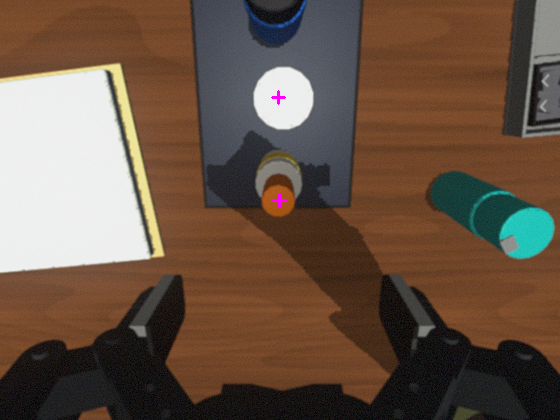

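Glue (279,200) under the tool, can at (283,97). Gripping.

>>> {"name": "servo_tool", "arguments": {"series": [[0.085,0,0,0.04,0,0,0],[0.085,0,0,0.08,0,0,0],[0.085,0,0,0.12,0,0,0],[0.085,0,0,0.145,0,0,0],[0.085,0,0,0.159,0,0,0]]}}

```text
t: 27.75
tcp_pos: [434.1, 334.2, 101.5]
orientation: [0.001, 1.0, -0.001, -0.001]
wrist_force: [0.1, -0.0, 0.3]
grip_width: 85.0
```

>>> {"name": "servo_tool", "arguments": {"series": [[0.06,0,0,0,0,0,0],[0.04,0,0,0,0,0,0],[0.015,0,0,0,0,0,0],[0.015,0,0,0,0,0,0],[0.015,0,0,0,0,0,0]]}}

```text
t: 28.25
tcp_pos: [435.6, 336.3, 105.0]
orientation: [-0.001, 1.0, -0.0, 0.001]
wrist_force: [0.2, -0.4, 5.6]
grip_width: 26.2
```

>>> {"name": "servo_tool", "arguments": {"series": [[0.015,0,0,-0.01,0,0,0],[0.015,0,0,-0.045,0,0,0],[0.015,0,0,-0.09,0,0,0],[0.015,0,0,-0.135,0,0,0],[0.015,0,0,-0.17,0,0,0]]}}

```text
t: 28.75
tcp_pos: [434.8, 336.1, 277.0]
orientation: [-0.001, 1.0, -0.0, 0.001]
wrist_force: [1.4, 1.3, -0.6]
grip_width: 26.6
```

>>> {"name": "servo_tool", "arguments": {"series": [[0.015,0.006,0.02,0,0,0,0],[0.015,0.02,0.055,0,0,0,0],[0.015,0.036,0.095,0,0,0,0],[0.015,0.052,0.135,0,0,0,0],[0.015,0.068,0.175,0,0,0,0]]}}

```text
t: 29.25
tcp_pos: [502.7, 159.2, 274.4]
orientation: [0.0, 1.0, 0.0, 0.0]
wrist_force: [0.9, -0.1, -1.3]
grip_width: 26.5
```

>>> {"name": "servo_tool", "arguments": {"series": [[0.015,0.016,0.04,0,0,0,0],[0.015,0.032,0.08,0,0,0,0],[0.015,0.048,0.12,0,0,0,0],[0.015,0.064,0.16,0,0,0,0],[0.015,0.08,0.2,0,0,0,0]]}}

```text
t: 29.75
tcp_pos: [582.6, -40.9, 274.4]
orientation: [-0.0, 1.0, -0.0, 0.0]
wrist_force: [0.8, -0.2, -1.1]
grip_width: 26.5
```

>>> {"name": "servo_tool", "arguments": {"series": [[0.015,0.014,0.036,0,0,0,0],[0.015,0.026,0.065,0,0,0,0],[0.015,0.031,0.08,0,0,0,0],[0.015,0.032,0.086,0,0,0,0],[0.015,0.032,0.086,0,0,0,0]]}}

```text
t: 30.25
tcp_pos: [614.1, -124.5, 273.8]
orientation: [-0.0, 1.0, -0.0, -0.0]
wrist_force: [0.2, 0.1, -1.6]
grip_width: 26.5
```

>>> {"name": "servo_tool", "arguments": {"series": [[0.015,0,0,0,0,0,0],[0.015,0,0,0,0,0,0]]}}

```text
t: 30.45
tcp_pos: [614.4, -122.8, 273.9]
orientation: [-0.001, 1.0, 0.001, -0.0]
wrist_force: [-0.7, 0.2, -1.3]
grip_width: 26.4
```

>>> {"name": "servo_tool", "arguments": {"series": [[0.015,0,0,0.045,0,0,0],[0.015,0,0,0.095,0,0,0],[0.015,0,0,0.135,0,0,0],[0.015,0,0,0.155,0,0,0],[0.015,0,0,0.163,0,0,0]]}}

```text
t: 30.95
tcp_pos: [612.9, -123.4, 108.3]
orientation: [-0.001, 1.0, 0.001, -0.002]
wrist_force: [-0.6, -0.9, -1.2]
grip_width: 26.5
```

>>> {"name": "servo_tool", "arguments": {"series": [[0.015,0,0,0.003,0,0,0],[0.015,0,0,0.005,0,0,0],[0.015,0,0,0.007,0,0,0],[0.015,0,0,0.007,0,0,0]]}}

```text
t: 31.35
tcp_pos: [615.8, -125.3, 105.1]
orientation: [0.0, 1.0, -0.0, 0.002]
wrist_force: [0.4, 0.5, 1.1]
grip_width: 26.4
```

>>> {"name": "servo_tool", "arguments": {"series": [[0.045,0,0,0,0,0,0],[0.065,0,0,0,0,0,0],[0.085,0,0,0,0,0,0],[0.085,0,0,0,0,0,0],[0.085,0,0,0,0,0,0]]}}

```text
t: 31.85
tcp_pos: [614.5, -125.2, 103.7]
orientation: [0.0, 1.0, -0.0, -0.0]
wrist_force: [-1.3, 0.5, 0.5]
grip_width: 85.1
```

>>> {"name": "servo_tool", "arguments": {"series": [[0.085,0,0,-0.02,0,0,0],[0.085,0,0,-0.055,0,0,0],[0.085,0,0,-0.095,0,0,0],[0.085,0,0,-0.135,0,0,0],[0.085,0,0,-0.16,0,0,0]]}}

```text
t: 32.35
tcp_pos: [615.7, -125.4, 267.0]
orientation: [0.0, 1.0, -0.0, 0.002]
wrist_force: [0.3, -0.3, -0.2]
grip_width: 85.3
```

>>> {"name": "servo_tool", "arguments": {"series": [[0.085,-0.05,-0.235,0,0,0,0],[0.085,-0.05,-0.235,0,0,0,0],[0.085,-0.05,-0.235,0,0,0,0],[0.085,-0.05,-0.235,0,0,0,0],[0.085,-0.05,-0.235,0,0,0,0]]}}

```text
t: 32.85
tcp_pos: [563.5, 113.3, 263.8]
orientation: [-0.001, 1.0, 0.001, -0.0]
wrist_force: [0.1, 0.4, 0.2]
grip_width: 84.7
```

>>> {"name": "servo_tool", "arguments": {"series": [[0.085,-0.01,-0.048,0,0,0,0],[0.085,-0.02,-0.096,0,0,0,0],[0.085,-0.03,-0.144,0,0,0,0],[0.085,-0.04,-0.19,0,0,0,0],[0.085,-0.05,-0.225,0,0,0,0]]}}

```text
t: 33.35
tcp_pos: [513.2, 338.6, 263.6]
orientation: [-0.001, 1.0, 0.001, -0.0]
wrist_force: [0.5, 0.6, 0.1]
grip_width: 85.3
```

>>> {"name": "servo_tool", "arguments": {"series": [[0.085,0,0,0,0,0,0],[0.085,0,0,0,0,0,0],[0.085,0,0,0,0,0,0]]}}

```text
t: 33.65
tcp_pos: [515.5, 332.9, 263.5]
orientation: [0.001, 1.0, -0.001, 0.0]
wrist_force: [-1.0, -0.8, 0.1]
grip_width: 85.0
```

Run:
```python
from h import *
d=look('pics/w8.png',[(515,335,149),(594,335,144)])
go(515,335,107,90)
print([(q,[(round(m['p'],2),[int(v) for v in m['position']]) for m in masks_of("wrist",q)][:3]) for q in ("spray_can_center","gel_bottle_center")])
```

```text
pred (515, 335, 149) [279. 205.]
pred (594, 335, 144) [278.  99.]
t 33.7 tcp [515.6 332.6 263.6] shift [-0.0007 -0.0026  0.1566] rot [-0.000e+00 -1.000e-01  1.798e+02] [ 0.1 -0.  -0.2] grip 85.04313143653451 j7 -2.3 F [ 0.2 -1.4  0.3]
[('spray_can_center', [(0.6, [281, 191])]), ('gel_bottle_center', [(0.88, [274, 97]), (0.86, [476, 284]), (0.61, [472, 8])])]
```

>>> {"name": "servo_tool", "arguments": {"series": [[0.085,0,0,0.04,0,0,0],[0.085,0,0,0.08,0,0,0],[0.085,0,0,0.12,0,0,0],[0.085,0,0,0.145,0,0,0],[0.085,0,0,0.157,0,0,0]]}}

```text
t: 34.3
tcp_pos: [513.9, 332.9, 104.2]
orientation: [0.001, 1.0, -0.001, -0.002]
wrist_force: [0.0, -0.1, -0.6]
grip_width: 84.8
```

>>> {"name": "servo_tool", "arguments": {"series": [[0.03,0,0,0,0,0,0],[0.03,0,0,0,0,0,0],[0.03,0,0,0,0,0,0],[0.03,0,0,0,0,0,0],[0.03,0,0,0,0,0,0]]}}

```text
t: 34.8
tcp_pos: [516.0, 334.8, 108.6]
orientation: [-0.0, 1.0, -0.0, 0.001]
wrist_force: [0.2, -2.1, 5.9]
grip_width: 42.9
```

>>> {"name": "servo_tool", "arguments": {"series": [[0.03,0,0,-0.02,0,0,0],[0.03,0,0,-0.055,0,0,0],[0.03,0,0,-0.095,0,0,0],[0.03,0,0,-0.135,0,0,0],[0.03,0,0,-0.17,0,0,0]]}}

```text
t: 35.3
tcp_pos: [514.7, 335.1, 279.2]
orientation: [-0.001, 1.0, -0.0, 0.001]
wrist_force: [1.0, 0.5, -2.5]
grip_width: 43.0
```

>>> {"name": "servo_tool", "arguments": {"series": [[0.03,0.001,0.02,0,0,0,0],[0.03,0.002,0.055,0,0,0,0],[0.03,0.003,0.095,0,0,0,0],[0.03,0.004,0.14,0,0,0,0],[0.03,0.005,0.185,0,0,0,0]]}}

```text
t: 35.8
tcp_pos: [519.3, 148.6, 277.1]
orientation: [-0.0, 1.0, 0.0, 0.0]
wrist_force: [-0.2, -0.9, -1.9]
grip_width: 42.9
```

>>> {"name": "servo_tool", "arguments": {"series": [[0.03,0.001,0.045,0,0,0,0],[0.03,0.002,0.09,0,0,0,0],[0.03,0.003,0.135,0,0,0,0],[0.03,0.004,0.175,0,0,0,0],[0.03,0.006,0.194,0,0,0,0]]}}

```text
t: 36.3
tcp_pos: [524.8, -49.4, 277.1]
orientation: [0.001, 1.0, -0.003, 0.0]
wrist_force: [-0.1, -0.1, -3.0]
grip_width: 43.2
```

>>> {"name": "servo_tool", "arguments": {"series": [[0.03,0,0,0,0,0,0],[0.03,0,0,0,0,0,0],[0.03,0,0,0,0,0,0]]}}

```text
t: 36.6
tcp_pos: [525.6, -42.3, 276.9]
orientation: [-0.001, 1.0, 0.001, 0.0]
wrist_force: [0.1, 0.2, -2.7]
grip_width: 42.8
```

>>> {"name": "servo_tool", "arguments": {"series": [[0.03,0,0,0.045,0,0,0],[0.03,0,0,0.095,0,0,0],[0.03,0,0,0.135,0,0,0],[0.03,0,0,0.155,0,0,0],[0.03,0,0,0.163,0,0,0]]}}

```text
t: 37.1
tcp_pos: [524.4, -42.3, 111.6]
orientation: [-0.0, 1.0, 0.001, -0.002]
wrist_force: [0.0, 1.4, -2.3]
grip_width: 42.9
```

>>> {"name": "servo_tool", "arguments": {"series": [[0.03,0,0,0.003,0,0,0],[0.03,0,0,0.005,0,0,0],[0.03,0,0,0.007,0,0,0],[0.03,0,0,0.007,0,0,0]]}}

```text
t: 37.5
tcp_pos: [527.0, -43.9, 108.6]
orientation: [-0.0, 1.0, -0.0, 0.002]
wrist_force: [-0.3, 0.5, 3.8]
grip_width: 42.9
```

>>> {"name": "servo_tool", "arguments": {"series": [[0.055,0,0,-0.001,0,0,0],[0.07,0,0,-0.001,0,0,0],[0.085,0,0,-0.001,0,0,0],[0.085,0,0,-0.001,0,0,0],[0.085,0,0,-0.001,0,0,0]]}}

```text
t: 38.0
tcp_pos: [525.6, -44.2, 107.7]
orientation: [0.0, 1.0, -0.0, 0.0]
wrist_force: [0.2, -0.6, 0.6]
grip_width: 85.2
```

>>> {"name": "servo_tool", "arguments": {"series": [[0.085,0,0,-0.02,0,0,0],[0.085,0,0,-0.055,0,0,0],[0.085,0,0,-0.095,0,0,0],[0.085,0,0,-0.135,0,0,0],[0.085,0,0,-0.158,0,0,0]]}}

```text
t: 38.5
tcp_pos: [526.7, -44.2, 268.7]
orientation: [0.0, 1.0, -0.0, 0.002]
wrist_force: [1.1, -1.1, 0.2]
grip_width: 84.9
```

>>> {"name": "servo_tool", "arguments": {"series": [[0.085,0.034,-0.2,0,0,0,0],[0.085,0.034,-0.2,0,0,0,0],[0.085,0.034,-0.2,0,0,0,0],[0.085,0.034,-0.2,0,0,0,0],[0.085,0.034,-0.2,0,0,0,0]]}}

```text
t: 39.0
tcp_pos: [559.1, 166.1, 265.6]
orientation: [-0.004, 1.0, 0.006, 0.0]
wrist_force: [-0.8, -0.0, 0.4]
grip_width: 84.8
```

>>> {"name": "servo_tool", "arguments": {"series": [[0.085,0.01,-0.045,0,0,0,0],[0.085,0.02,-0.09,0,0,0,0],[0.085,0.03,-0.135,0,0,0,0],[0.085,0.034,-0.165,0,0,0,0],[0.085,0.034,-0.179,0,0,0,0]]}}

```text
t: 39.5
tcp_pos: [592.6, 338.8, 264.9]
orientation: [-0.001, 1.0, 0.002, -0.001]
wrist_force: [0.3, 0.1, -0.5]
grip_width: 85.1
```

>>> {"name": "servo_tool", "arguments": {"series": [[0.085,0,0,0,0,0,0],[0.085,0,0,0,0,0,0],[0.085,0,0,0,0,0,0]]}}

```text
t: 39.8
tcp_pos: [594.4, 331.6, 265.8]
orientation: [0.001, 1.0, -0.002, 0.0]
wrist_force: [1.3, 0.4, -0.4]
grip_width: 85.1
```

Run:
```python
from h import *
d=look('pics/w9.png',[(594,335,144)])
go(594,335,106,90)
print([(q,[(round(m['p'],2),[int(v) for v in m['position']]) for m in masks_of("wrist",q)][:3]) for q in ("gel_bottle_center",)])
```

```text
pred (594, 335, 144) [277. 202.]
t 39.85 tcp [594.4 331.9 265.9] shift [-0.0005 -0.0033  0.1599] rot [ -0.   -0.2 179.8] [ 0.1 -0.  -0.2] grip 85.36124893445876 j7 -2.22 F [-0.4 -0.5 -0.2]
[('gel_bottle_center', [(0.9, [453, 315]), (0.84, [501, 70]), (0.75, [540, 23])])]
```

View pics/w9.png

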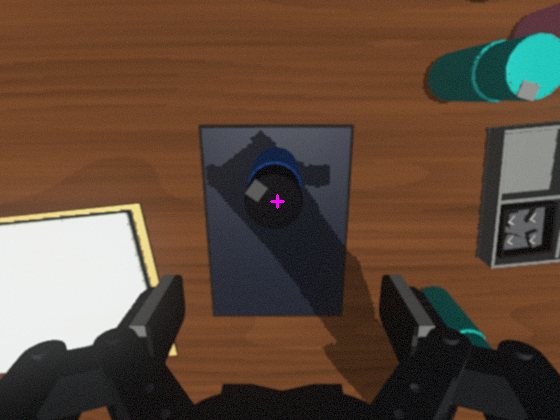

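The black-capped blue bottle sits under the tool at (273,196). Gripping it and carrying it back.

>>> {"name": "servo_tool", "arguments": {"series": [[0.085,0,0,0.04,0,0,0],[0.085,0,0,0.08,0,0,0],[0.085,0,0,0.12,0,0,0],[0.085,0,0,0.145,0,0,0],[0.085,0,0,0.16,0,0,0]]}}

```text
t: 40.4
tcp_pos: [592.9, 332.8, 103.4]
orientation: [0.001, 1.0, -0.001, -0.001]
wrist_force: [-0.2, -1.1, -0.2]
grip_width: 84.9
```

>>> {"name": "servo_tool", "arguments": {"series": [[0.03,0,0,0,0,0,0],[0.03,0,0,0,0,0,0],[0.03,0,0,0,0,0,0],[0.03,0,0,0,0,0,0],[0.03,0,0,0,0,0,0]]}}

```text
t: 40.9
tcp_pos: [595.2, 336.0, 107.9]
orientation: [-0.001, 1.0, -0.0, 0.002]
wrist_force: [0.0, 1.7, 6.4]
grip_width: 46.9
```

>>> {"name": "servo_tool", "arguments": {"series": [[0.03,0,0,-0.02,0,0,0],[0.03,0,0,-0.055,0,0,0],[0.03,0,0,-0.095,0,0,0],[0.03,0,0,-0.135,0,0,0],[0.03,0,0,-0.17,0,0,0]]}}

```text
t: 41.4
tcp_pos: [593.4, 334.3, 277.5]
orientation: [0.0, 1.0, -0.0, 0.0]
wrist_force: [0.7, 0.4, -3.2]
grip_width: 46.9
```

>>> {"name": "servo_tool", "arguments": {"series": [[0.03,0,0.02,0,0,0,0],[0.03,0.001,0.05,0,0,0,0],[0.03,0.002,0.085,0,0,0,0],[0.03,0.003,0.12,0,0,0,0],[0.03,0.004,0.155,0,0,0,0]]}}

```text
t: 41.9
tcp_pos: [596.8, 177.9, 275.3]
orientation: [0.001, 1.0, -0.0, -0.001]
wrist_force: [0.9, -0.1, -2.9]
grip_width: 46.8
```

>>> {"name": "servo_tool", "arguments": {"series": [[0.03,0.001,0.035,0,0,0,0],[0.03,0.002,0.07,0,0,0,0],[0.03,0.003,0.105,0,0,0,0],[0.03,0.004,0.13,0,0,0,0],[0.03,0.006,0.14,0,0,0,0]]}}

```text
t: 42.4
tcp_pos: [602.8, 35.1, 275.4]
orientation: [0.002, 1.0, -0.003, -0.001]
wrist_force: [0.4, -0.5, -3.0]
grip_width: 46.8
```

>>> {"name": "servo_tool", "arguments": {"series": [[0.03,0,0,0,0,0,0],[0.03,0,0,0,0,0,0],[0.03,0,0,0,0,0,0]]}}

```text
t: 42.7
tcp_pos: [603.4, 42.7, 275.6]
orientation: [-0.001, 1.0, 0.002, -0.0]
wrist_force: [-0.2, 0.1, -3.6]
grip_width: 46.8
```

>>> {"name": "servo_tool", "arguments": {"series": [[0.03,0,0,0.045,0,0,0],[0.03,0,0,0.095,0,0,0],[0.03,0,0,0.135,0,0,0],[0.03,0,0,0.155,0,0,0],[0.03,0,0,0.163,0,0,0]]}}

```text
t: 43.2
tcp_pos: [601.9, 41.7, 110.1]
orientation: [-0.0, 1.0, 0.001, -0.002]
wrist_force: [-0.6, -0.5, -3.3]
grip_width: 46.7
```

>>> {"name": "servo_tool", "arguments": {"series": [[0.03,0,0,0.003,0,0,0],[0.03,0,0,0.005,0,0,0],[0.03,0,0,0.007,0,0,0],[0.03,0,0,0.007,0,0,0]]}}

```text
t: 43.6
tcp_pos: [605.2, 40.5, 107.9]
orientation: [-0.0, 1.0, -0.0, 0.002]
wrist_force: [-1.2, 0.2, 4.1]
grip_width: 46.9
```

Release, rise, back off towards the robot, and check.

>>> {"name": "servo_tool", "arguments": {"series": [[0.055,0,0,-0.001,0,0,0],[0.07,0,0,-0.001,0,0,0],[0.085,0,0,-0.001,0,0,0],[0.085,0,0,-0.001,0,0,0],[0.085,0,0,-0.001,0,0,0]]}}

```text
t: 44.1
tcp_pos: [603.7, 39.8, 106.7]
orientation: [0.0, 1.0, -0.0, 0.0]
wrist_force: [0.3, 0.7, 0.3]
grip_width: 85.1
```

>>> {"name": "servo_tool", "arguments": {"series": [[0.085,0,0,-0.02,0,0,0],[0.085,0,0,-0.055,0,0,0],[0.085,0,0,-0.095,0,0,0],[0.085,0,0,-0.135,0,0,0],[0.085,0,0,-0.17,0,0,0]]}}

```text
t: 44.6
tcp_pos: [603.7, 39.8, 278.8]
orientation: [-0.0, 1.0, -0.0, 0.001]
wrist_force: [0.3, -0.5, 0.3]
grip_width: 85.4
```

>>> {"name": "servo_tool", "arguments": {"series": [[0.085,-0.04,0,-0.01,0,0,0],[0.085,-0.08,0,-0.02,0,0,0],[0.085,-0.12,0,-0.03,0,0,0],[0.085,-0.15,0,-0.03,0,0,0],[0.085,-0.16,0,-0.03,0,0,0]]}}

```text
t: 45.1
tcp_pos: [440.3, 39.5, 307.0]
orientation: [0.0, 1.0, 0.0, -0.001]
wrist_force: [-0.2, 0.5, 0.7]
grip_width: 84.8
```

>>> {"name": "servo_tool", "arguments": {"series": [[0.085,0,0,0,0,0,0],[0.085,0,0,0,0,0,0],[0.085,0,0,0,0,0,0],[0.085,0,0,0,0,0,0]]}}

```text
t: 45.5
tcp_pos: [444.7, 40.0, 306.4]
orientation: [-0.0, 1.0, -0.0, 0.0]
wrist_force: [-1.0, -0.1, -0.7]
grip_width: 85.2
```

Run:
```python
from h import *
b=snapshot("scene")['pixels']
masks=[(q,[(round(m['p'],2),[int(v) for v in m['position']]) for m in masks_of("scene",q)][:5]) for q in ("spray_can_center","gel_bottle_center","glue_bottle_center","stamp_center","stapler","note_block")]
for m in masks: print(m)
a=cv2.imread('pics/scene0.png')
cv2.imwrite('pics/end.png',cv2.resize(np.hstack([a[140:320,130:380],b[140:320,130:380]]),(800,288),interpolation=cv2.INTER_CUBIC))
```

```text
('spray_can_center', [(0.66, [263, 190])])
('gel_bottle_center', [(0.88, [335, 171]), (0.76, [291, 216]), (0.75, [220, 214]), (0.74, [282, 264]), (0.67, [331, 251])])
('glue_bottle_center', [(0.71, [221, 213])])
('stamp_center', [(0.79, [151, 182])])
('stapler', [(0.68, [222, 287]), (0.17, [162, 214])])
('note_block', [(0.66, [238, 200])])
```

View pics/end.png

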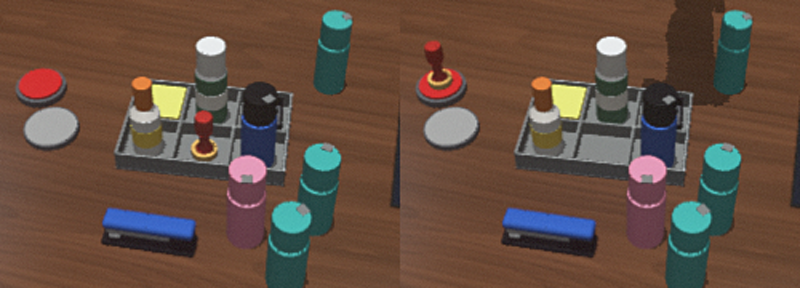

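The before and after pictures match: all three containers are back in place and the stamp is upright on the pad.

```bash
python3 -c "
from plant import *
print(hand_in())"
```

```text
the job is handed in; nothing more can be done
None
```

The job is done and handed in at about 46 s of the 136 s allowed. I stood the gel bottle, can and glue bottle on the mouse mat and stood the stamp upright in the middle of the ink pad. Then I put each container back in its own compartment: glue rear right, can front middle, gel rear left.

- **Stamp:** a wrist picture taken just after release showed it upright, about 3 mm from the pad's centre.
- **Containers:** in the before and after pictures all three stand upright, with the networks' positions within about 2 pixels of where they began.
- **Bystanders and look-alikes:** the stapler, note block and the pink and turquoise bottles look unmoved. The network's note block position shifted by up to 4 pixels, which I put down to noise because the pictures match. I did not run the network on the clip box at the end. It last showed clearly in the wrist picture taken before the gel bottle went back.
- **Robot:** the gripper is open, about 160 mm toward the robot from the gel bottle and above the containers. The measured forces are near zero.
- **Disagreements:**
  - The network took the stamp and lid for the ink pad in some views, and once ranked a look-alike as the gel bottle. I went by the pictures and the measured positions instead.
  - My colour check of the pad in the top view was off by about 11 mm because the gripper hid part of it, so I ignored it.

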